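Sort the calligraphy kit after class

ROBOT

A 6-joint arm with a two-finger parallel gripper is mounted at the origin on the work surface. World frame = base frame: x ahead of the robot, y to its left, z up, the work surface at z = 0. Lengths are in m, angles in degrees, forces in N, time in s.
With the tool pointing down it reaches from about 0.25 to 0.8 m from the base axis. Payload 8.5 kg.
Tool frame: the origin (TCP) lies at the centre of the arm's flange, where the gripper is bolted on; the fingertips stand 173 mm ahead of it and the grasp point (between the pads) lies env.grip_depth ahead of it (env.grip_depth is the distance from the TCP to the grasp point, in m); z points along the fingers, y is the line along which they close (so a half turn about z gives the same grasp; the last joint's range is limited). The gripper opens to 85 mm and grips with 20 to 120 N. Pads are 22 mm wide; open, the fingers measure 114 mm over their backs; the gripper's body (76 mm by 85 mm) begins 54 mm behind the grasp point. The pads swing forward as they close: fully open they stand 13 mm farther back than shut.
Start: joints at [-77.12, 13.648, -0.773, 75.585, 0, 90], TCP at [0.117, -0.512, 0.405] pointing down, gripper open.
Joint ranges: [-152.45, 152.45], [-59.26, 108.67], [-65.41, 83.53], [-104.44, 129.93], [-82.83, 76.93], [-180, 180]. Speed limits (degrees/s): [127.2, 127.2, 159.86, 180, 180, 180].

INTERFACE

Orientations are given as a 3x3 rotation matrix whose columns are the frame's x, y, z axes.
In Python, from workcell import env gives the robot as it stands.
- The arm moves only by the tool apply_moves, never from a script. Its argument "steps" is one flat list of numbers, 7 for each row, row after row: the shift along the world's x, y, z in cm, then the turn, a rotation vector about the world's x, y, z in rad, then the gripper's target within -1 to 1 (shut at 1, half-way at 0, fully open at -1). In form: [dx, dy, dz, wx, wy, wz, grip, dx, dy, dz, wx, wy, wz, grip, ...]. A call has 1 to 20 rows; each row shifts and turns the commanded pose from where the row before left it; what a row does not reach is not made up. A row lasts 1/10 s, in which the tool goes at most 50 mm and 8.59 degrees, less where a joint would pass 70% of its speed; a pose out of reach is approached as far as the arm can. A call with a gripper value outside its range is refused whole. The fingers move at their own pace and stop on an object; the grip force is fixed at half the most. Time passes only in rows, so rows that do not move let the fingers close. It gives the time, the measured TCP pose, the force, the opening and the grip force at its end, in the units of the state.
- env.state(): the state, without advancing time (a new reading comes with each control period).
- env.capture(name): name is "side" or "top"; returns the picture (480x640x3 uint8, red, green, blue); there is no depth.
- env.get_calibration(name): a dict with "fx", "fy", "cx", "cy" (pixels), "R" (3x3) and "t" (3): a world point X has camera coordinates R X + t. Camera axes: x right, y down, z forward; pixel columns grow to the right and rows downward; lengths in m; the calibration is good to about 2 mm. A picture is of the moment at which its call begins. get_calibration takes no time and is no camera call.
- env.sign_off(): hands the job in; it is judged then, once.
Trained networks look in the newest picture that a camera, given by its name, has taken for a name from the list of things; names that differ only in an ending like _2 or _b are one class to them, and where a whole thing is asked for, a point or a joint stands for the part that bears it (a point fixed in the world has none). Each returns a list of dicts, best first, with "score" (0 to 1); they miss things now and then, are a little off and sometimes report something else, mostly with a low value. They report only what shows in the picture. A call takes as long as a camera call. They do not tell look-alikes from the thing itself.
- env.look_for(camera, name): "xyz" ([x, y, z] in m, in world coordinates, good to about 4 mm: the middle of the surface that is visible of it).
The state is a dict: "time_s": time; "joint_positions": joint angles; "qvel": joint speeds; "tau": joint torques, N m; "tool_pos": TCP position; "orientation": TCP orientation; "ft_force": force on the tool from outside, world axes, zero at the start; "ft_torque": the same for the moment, N m; "finger_gap": finger opening in m; "gripper_force": force on a finger pad.
Only numpy, scipy, OpenCV 4.12 (cv2) and the standard library are available. Lean on these libraries where they do the work, as an engineer would, in place of code of your own. Each camera call takes 0.05 s, during which the arm holds its last target. There are 200 camera calls.

TASK

Class is over: sort the small things on the felt into their places. Lay both short black ink sticks flat on the floor of the shallow, nearly square wooden tray, stand both stone seals upright in the smaller, deeper wooden box, and stand the round white water dropper upright in the middle of the white saucer. Set things down rather than dropping them, and leave the long dark steel paperweight and the ink bottle where they are.

Things in the scene. Friction and masses are not known exactly. Their poses are not given: they have to be found in the camera images.
- stick0_center (a point): ink stick: black flat bar 80 x 22 x 12 mm (x length, y width, z height), lying flat, about 35 g; one of two alike. Point: its centre, 6 mm up; x along its length.
- stick1_center (a point): ink stick: black flat bar 80 x 22 x 12 mm (x length, y width, z height), lying flat, about 35 g; one of two alike. Point: its centre, 6 mm up; x along its length.
- seal0_center (a point): name seal: upright square column of beige stone, 26 x 26 mm and 58 mm tall, about 100 g; one of two alike. Point: its centre, 29 mm up; x and y square to its faces, z up.
- seal1_center (a point): name seal: upright square column of beige stone, 26 x 26 mm and 58 mm tall, about 100 g; one of two alike. Point: its centre, 29 mm up; x and y square to its faces, z up.
- dropper_center (a point): water dropper: solid round white ceramic pot, 52 mm diameter from 12 to 36 mm up (narrower foot and shoulder), 45 mm tall, about 110 g, standing. Point: its centre on its axis, 22.5 mm up; z up.
- stick_tray: ink-stick tray: shallow open wooden tray, fixed to the table, outside 130 (x) x 140 (y) x 16 mm high; walls and floor 5 mm thick, so the inside is 120 x 130 mm and 11 mm deep. Origin: centre of its underside, on the table; z up.
- seal_box: seal box: smaller, deeper open wooden box, fixed to the table, outside 120 (x) x 80 (y) x 25 mm high; walls and floor 5 mm thick, so the inside is 110 x 70 mm and 20 mm deep. Origin: centre of its underside, on the table; z up.
- saucer: saucer: round white ceramic dish, fixed to the table, 100 mm across the rim, 84 mm across the foot, 10 mm high, inner floor flat, 5 mm above the table and about 78 mm across. Origin: centre of its underside, on the table.
- paperweight_center (a point): paperweight: long dark steel bar 170 x 22 x 14 mm lying on the practice sheet beyond the work area, to be left alone (loose). Point: its centre, 7 mm up; its own y along its length.
- ink_bottle_center (a point): ink bottle: black bottle with white and blue cap, 62 mm diameter, 190 mm tall, standing loose, to be left alone. Point: on its axis, 80 mm up.
There are look-alikes about, which are no part of the job. What is shaped like the part that bears seal0_center but blue or purple is not meant.

How it is judged:
By the outcome, as a careful person would: the job done as asked, in the order asked, and still so for the second after the job is handed in, with the robot touching nothing.
It also fails if it takes over 128 s, if anything falls off the work surface, if the arm or the gripper's body presses on something with over 40 N, if the wrist force passes 120 N, or if a joint passes its speed limit or range.

## Working session

There is one attempt and no reset: what is moved stays moved. The work goes in short steps, Python scripts to look and compute and a tool call to move; the robot and the scene stay as the last step left them, time stands still between calls to the robot, and variables do not carry over. Pictures are saved under pics/ and viewed, at most 14 in all, crops included, and the job is handed in when it is done.

Besides the shell and the picture viewer there is one more tool, called after ">>>" in YAML: its name, and indented under it one key for each argument. apply_moves: Moves the arm, as the interface text tells. Its arguments: {"type":"object","properties":{"steps":{"type":"array"}},"required":["steps"]}

```bash
mkdir -p pics; ls; python3 - <<'E'
from workcell import env
import cv2,numpy as np
print(env.grip_depth, env.state())
for n in ("top","side"):
    im=env.capture(n); cv2.imwrite(f"pics/{n}0.png",im[:,:,::-1]); c=env.get_calibration(n)
    print(n,c['fx'],c['cx'],c['cy'],np.round(c['R'],3).tolist(),np.round(c['t'],3).tolist(), np.round(-np.array(c['R']).T@c['t'],3))
    for k in "stick0_center seal0_center dropper_center stick_tray seal_box saucer paperweight_center ink_bottle_center".split():
        print(k,[(np.round(d['xyz'],3).tolist(),round(d['score'],2)) for d in env.look_for(n,k)])
E
```

```text
pics
0.1547 {'time_s': 0.0, 'joint_positions': array([-7.71194395e+01,  1.36819252e+01, -8.16694381e-01,  7.55851383e+01,
        6.72076253e-05,  9.00009595e+01]), 'qvel': array([ 0.09164301,  0.03602654, -0.02832   ,  0.08767658, -0.04195637,
       -0.10864586]), 'tau': array([ 2.49218909e-03, -5.38785803e+01,  3.46440268e+01,  1.82188471e-02,
        3.29935583e-04, -5.31488453e-06]), 'tool_pos': array([ 0.1169958 , -0.51162742,  0.40407027]), 'orientation': array([[ 9.74840616e-01,  2.22902820e-01, -3.24731358e-04],
       [ 2.22903056e-01, -9.74839574e-01,  1.42532738e-03],
       [ 1.14851326e-06, -1.46185064e-03, -9.99998931e-01]]), 'ft_force': array([ 0.63621871, -1.35969227, -0.99548536]), 'ft_torque': array([-0.0070032 ,  0.01319866,  0.00779482]), 'gripper_force': 0.0, 'finger_gap': 0.08532359369588803}
top 509.6906813254829 320.3585799810613 235.3151596058458 [[-0.022, -1.0, 0.012], [-0.983, 0.019, -0.183], [0.182, -0.015, -0.983]] [0.011, 0.618, 1.008] [0.424 0.014 1.104]
stick0_center [([0.445, 0.187, 0.013], 0.85)]
seal0_center [([0.569, -0.189, 0.06], 0.81), ([0.644,
[... 446 characters left out ...]
4243 [[0.994, -0.109, 0.017], [-0.046, -0.553, -0.832], [0.1, 0.826, -0.554]] [-0.593, 0.108, 1.227] [ 0.472 -1.018  0.78 ]
stick0_center [([0.445, 0.179, 0.012], 0.55), ([0.46, -0.036, 0.038], 0.2)]
seal0_center [([0.645, -0.19, 0.043], 0.94), ([0.571, -0.203, 0.038], 0.76), ([0.611, -0.267, 0.038], 0.58), ([0.531, -0.294, 0.041], 0.56)]
dropper_center [([0.461, -0.039, 0.038], 0.97), ([0.414, -0.197, 0.037], 0.43)]
stick_tray [([0.63, 0.012, 0.004], 0.9)]
seal_box [([0.493, -0.402, 0.002], 0.84), ([0.801, 0.005, 0.012], 0.26)]
saucer [([0.481, 0.379, 0.003], 0.58)]
paperweight_center [([0.8, 0.004, 0.015], 0.89)]
ink_bottle_center [([0.73, 0.275, 0.092], 0.8), ([0.448, 0.178, 0.012], 0.4)]
```

View pics/top0.png

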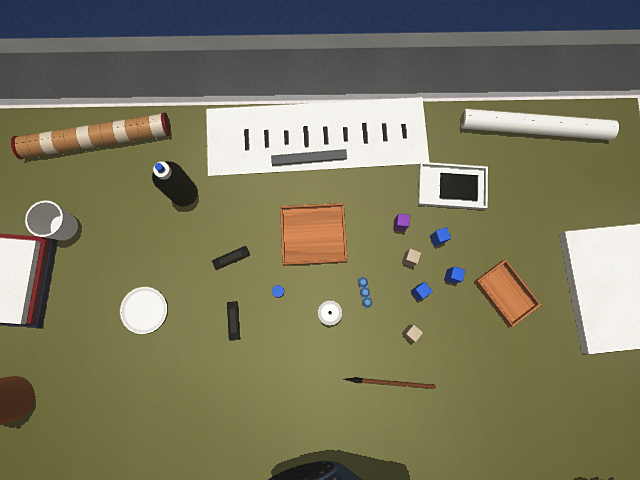

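View pics/side0.png

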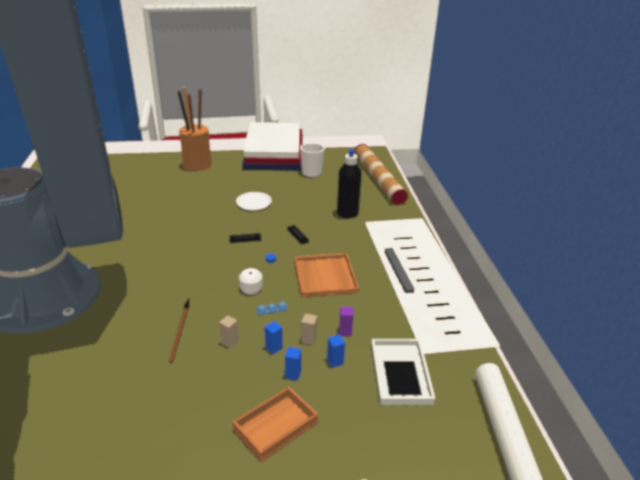

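The top view shows two sticks at (231,258) and (233,321), and the dropper at (330,313). The tray is at (314,235), the box at (508,293) and the saucer at (143,310). The seal candidates are beige at (412,258) and (414,334), blue at (441,237), (455,275) and (422,291), and purple at (402,222). Only the two beige ones fit the description. The black block at (459,186) lies in a white inkstone dish and isn't a stick. I'll confirm the seals in a crop and fit all poses.

```bash
cat > h.py <<'E'
from workcell import env
import cv2,numpy as np
from scipy.optimize import minimize
S=8
def proj(P,c):
    q=np.asarray(P)@np.array(c['R']).T+c['t']; return np.c_[c['fx']*q[:,0]/q[:,2]+c['cx'],c['fy']*q[:,1]/q[:,2]+c['cy']]
def unproj(uv,z,c):
    R=np.array(c['R']);o=-R.T@c['t'];d=R.T@np.array([(uv[0]-c['cx'])/c['fx'],(uv[1]-c['cy'])/c['fy'],1]);return o+d*(z-o[2])/d[2]
def comp(im,cond,seed):
    # connected component of colour condition near seed pixel
    n,l,s,ce=cv2.connectedComponentsWithStats(cond.astype(np.uint8))
    ok=[i for i in range(1,n) if s[i,4]>40]
    i=min(ok,key=lambda i:np.hypot(*(ce[i]-seed))); return l==i
def box(p,sz,z0):
    c,s=np.cos(p[2]),np.sin(p[2])
    return np.array([[p[0]+c*a*sz[0]-s*b*sz[1],p[1]+s*a*sz[0]+c*b*sz[1],z0+h*sz[2]] for a in(-.5,.5) for b in(-.5,.5) for h in(0,1)])
def rings(p,prof):
    a=np.linspace(0,2*np.pi,40); return np.vstack([np.c_[p[0]+r*np.cos(a),p[1]+r*np.sin(a),0*a+z] for r,z in prof])
def fit(mask,model,p0,c,yaws=(0,)):
    ys,xs=np.nonzero(mask); x0,y0=xs.min()-12,ys.min()-12; w,h=xs.max()+12-x0,ys.max()+12-y0
    m=mask[y0:y0+h,x0:x0+w].astype(float)
    def cost(p):
        uv=proj(model(p),c); hull=cv2.convexHull(np.float32((uv-[x0,y0]+.5)*S))
        t=np.zeros((h*S,w*S),np.uint8); cv2.fillConvexPoly(t,np.int32(np.round(hull)),1)
        r=cv2.resize(t.astype(np.float32),(w,h),interpolation=cv2.INTER_AREA); return np.abs(r-m).sum()/m.sum()
    best=None
    for y in yaws:
        q=np.r_[p0,y]; r=minimize(cost,q,method='Nelder-Mead',options=dict(initial_simplex=np.vstack([q,q+[.008,0,0],q+[0,.008,0],q+[0,0,.25]]),xatol=1e-5,fatol=1e-5))
        if best is None or r.fun<best.fun: best=r
    return best.x,best.fun
E
python3 - <<'E'
from h import *
im=env.capture("top"); c=env.get_calibration("top")
hsv=cv2.cvtColor(im,cv2.COLOR_RGB2HSV); H,Sa,V=[hsv[...,i].astype(int) for i in range(3)]
for u,v in [(412,258),(406,262),(414,334),(231,258),(233,321),(330,318),(300,235),(284,240),(508,293),(150,320),(350,230),(240,270),(200,350),(242,322)]: print((u,v),im[v,u],hsv[v,u])
a=cv2.resize(im[200:350,380:560],None,fx=4,fy=4,interpolation=cv2.INTER_CUBIC)
cv2.imwrite("pics/seals.png",a[:,:,::-1])
a=cv2.resize(im[200:350,110:290],None,fx=4,fy=4,interpolation=cv2.INTER_CUBIC)
cv2.imwrite("pics/sticks.png",a[:,:,::-1])
E
```

```text
(412, 258) [212 192 165] [ 17  57 212]
(406, 262) [83 74 60] [18 71 83]
(414, 334) [212 194 166] [ 18  55 212]
(231, 258) [60 59 54] [25 26 60]
(233, 321) [61 60 54] [26 29 61]
(330, 318) [253 252 251] [ 15   2 253]
(300, 235) [212 136  84] [ 12 154 212]
(284, 240) [216 137  86] [ 12 153 216]
(508, 293) [208 132  83] [ 12 153 208]
(150, 320) [247 246 242] [ 24   5 247]
(350, 230) [136 133  86] [ 28  94 136]
(240, 270) [134 131  83] [ 28  97 134]
(200, 350) [129 127  81] [ 29  95 129]
(242, 322) [134 132  85] [ 29  93 134]
```

View pics/seals.png

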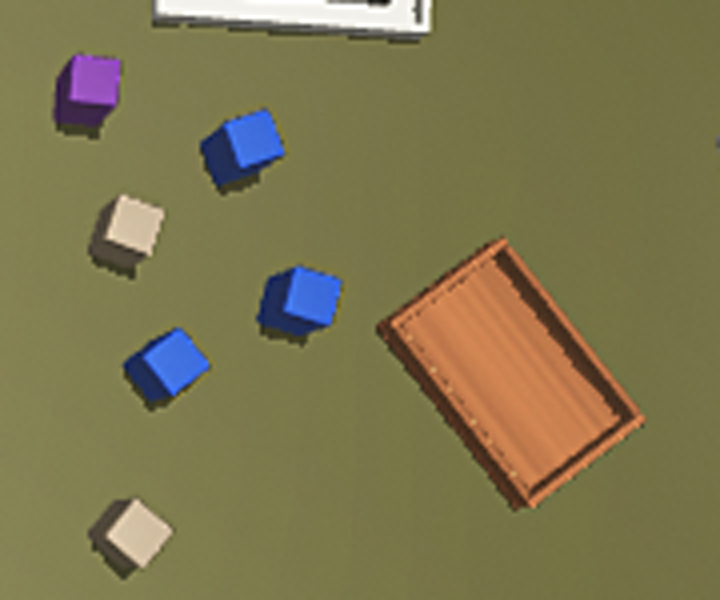

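View pics/sticks.png

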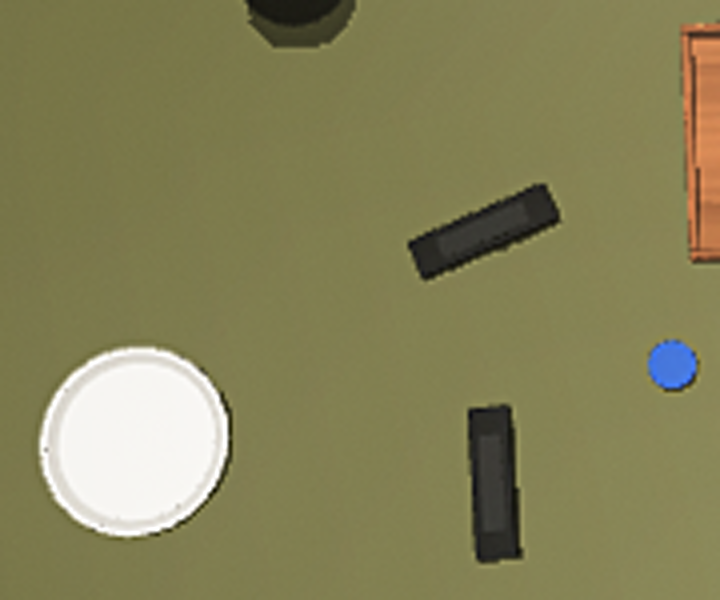

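The crop shows exactly two beige seals, at (413,256) and (414,333) in the full image, and the four coloured ones are look-alikes. The sticks show clean outlines.

```bash
cat > m.py <<'E'
from h import *
def measure(im,c,what=None):
    hsv=cv2.cvtColor(im,cv2.COLOR_RGB2HSV); H,Sa,V=[hsv[...,i].astype(int) for i in range(3)]
    def run(n,cond,seed,model,z,yaws=(0,),fill=False):
        if what and n not in what: return
        m=comp(im,cond,seed)
        if fill:
            h=cv2.convexHull(np.argwhere(m)[:,::-1].astype(np.int32)); t=np.zeros(m.shape,np.uint8); cv2.fillConvexPoly(t,h,1); m=t>0
        p,f=fit(m,model,unproj(seed,z,c)[:2],c,yaws)
        print(n,'xy %.4f %.4f yaw %.1f'%(p[0],p[1],np.degrees(p[2])),'err %.3f'%f,'area',m.sum()); return p
    Y=np.radians([0,30,60,90,120,150]);Q=np.radians([0,30,60])
    beige=(H>12)&(H<24)&(Sa>35)&(Sa<90)&(V>150)
    for n,s in (('seal0',(413,256)),('seal1',(414,333))):
        run(n,beige,s,lambda p:box(p,(.026,.026,0),.058),.058,Q)
    dark=(V<95)&(Sa<75)
    for n,s in (('stick0',(231,258)),('stick1',(233,321))):
        run(n,dark,s,lambda p:box(p,(.08,.022,.012),0),.006,Y)
    wood=(H>6)&(H<18)&(Sa>120)
    run('tray',wood,(314,235),lambda p:box(p,(.13,.14,.016),0),.008,Q,True)
    run('box',wood,(508,293),lambda p:box(p,(.12,.08,.025),0),.012,Y,True)
    white=(Sa<40)&(V>150)
    run('saucer',white,(143,310),lambda p:rings(p,((.042,0),(.05,.01))),.008,(0,),True)
    run('dropper',white,(330,313),lambda p:rings(p,((.026,.012),(.026,.036),(.012,.045))),.03,(0,),True)
if __name__=='__main__':
    measure(env.capture("top"),env.get_calibration("top"))
E
python3 m.py
```

```text
seal0 xy 0.5714 -0.1939 yaw 68.0 err 0.123 area 141
seal1 xy 0.4141 -0.1875 yaw 48.1 err 0.114 area 154
stick0 xy 0.5832 0.1935 yaw 113.2 err 0.219 area 344
stick1 xy 0.4483 0.1875 yaw 3.7 err 0.156 area 377
tray xy 0.6315 0.0135 yaw 1.6 err 0.020 area 3916
box xy 0.4941 -0.3995 yaw 34.5 err 0.021 area 2427
saucer xy 0.4744 0.3761 yaw 9.5 err 0.020 area 1771
dropper xy 0.4594 -0.0178 yaw 1.8 err 0.054 area 484
```

```bash
sed -i 's/dark=.*/dark=V<105/' m.py; python3 - <<'E'
from m import *
c=env.get_calibration("top"); measure(env.capture("top"),c,('stick0','stick1'))
s=env.get_calibration("side"); 
# cross-check from the side view: seals/saucer/dropper foot projections
im=env.capture("side").copy()
for n,M in dict(s0=box((.5832,.1935,np.radians(113.2)),(.08,.022,.012),0),s1=box((.4483,.1875,np.radians(3.7)),(.08,.022,.012),0),a=box((.5714,-.1939,np.radians(68)),(.026,.026,.058),0),b=box((.4141,-.1875,np.radians(48.1)),(.026,.026,.058),0),t=box((.6315,.0135,.028),(.13,.14,.016),0),x=box((.4941,-.3995,.602),(.12,.08,.025),0),d=rings((.4594,-.0178),((.026,.012),(.026,.036))),sa=rings((.4744,.3761),((.05,.01),))).items():
    cv2.polylines(im,[np.int32(cv2.convexHull(np.float32(proj(M,s))))],True,(255,0,0),1)
cv2.imwrite("pics/side1.png",cv2.resize(im[180:460,180:400],None,fx=2.1,fy=2.1)[:,:,::-1])
E
```

```text
stick0 xy 0.5826 0.1927 yaw -67.5 err 0.063 area 438
stick1 xy 0.4477 0.1864 yaw 4.2 err 0.064 area 461
```

View pics/side1.png

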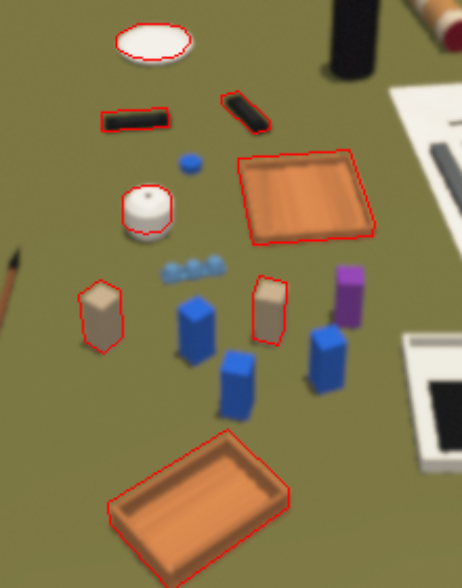

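Side-view projections of the fitted models match the image. I'm going to the first stick.

>>> apply_moves:
  steps: [2.33,3.52,-0.5,0,0,0.087,-0.2,2.33,3.52,-0.5,0,0,0.087,-0.2,2.33,3.52,-0.5,0,0,0.087,-0.2,2.33,3.52,-0.5,0,0,0.087,-0.2,2.33,3.52,-0.5,0,0,0.087,-0.2,2.33,3.52,-0.5,0,0,0.087,-0.2,2.33,3.52,-0.5,0,0,0.087,-0.2,2.33,3.52,-0.5,0,0,0.087,-0.2,2.33,3.52,-0.5,0,0,0.087,-0.2,2.33,3.52,-0.5,0,0,0.087,-0.2,2.33,3.52,-0.5,0,0,0.087,-0.2,2.33,3.52,-0.5,0,0,0.087,-0.2,2.33,3.52,-0.5,0,0,0.087,-0.2,2.33,3.52,-0.5,0,0,0.087,-0.2,2.33,3.52,-0.5,0,0,0.087,-0.2,2.33,3.52,-0.5,0,0,0.087,-0.2,2.33,3.52,-0.5,0,0,0.087,-0.2,2.33,3.52,-0.5,0,0,0.087,-0.2,2.33,3.52,-0.5,0,0,0.087,-0.2,2.33,3.52,-0.5,0,0,0.087,-0.2]

```text
time_s: 3.1
tool_pos: [0.5838, 0.1939, 0.3044]
orientation: [[-0.387, 0.922, 0.0], [0.922, 0.387, -0.0], [-0.0, -0.0, -1.0]]
ft_force: [1.0, -0.5, 0.3]
finger_gap: 0.0512
gripper_force: 0.0
```

>>> apply_moves:
  steps: [0,0,-1,0,0,0,-0.2,0,0,0,0,0,0,-0.2,0,0,0,0,0,0,-0.2]

```text
time_s: 3.4
tool_pos: [0.5825, 0.1917, 0.2945]
orientation: [[-0.383, 0.924, -0.001], [0.924, 0.383, -0.001], [-0.0, -0.002, -1.0]]
ft_force: [-0.3, 0.3, 0.4]
finger_gap: 0.0514
gripper_force: 0.0
```

>>> apply_moves:
  steps: [0,0.1,-3,0,0,0,-0.2,0,0,-3,0,0,0,-0.2,0,0,-2.5,0,0,0,-0.2,0,0,-1.5,0,0,0,-0.2,0,0,-1,0,0,0,-0.2,0,0,-0.5,0,0,0,-0.2,0,0,0,0,0,0,-0.2,0,0,0,0,0,0,-0.2]

```text
time_s: 4.2
tool_pos: [0.5833, 0.1931, 0.1806]
orientation: [[-0.384, 0.924, 0.001], [0.924, 0.384, 0.0], [-0.0, 0.001, -1.0]]
ft_force: [0.2, -0.1, 0.8]
finger_gap: 0.0514
gripper_force: 0.0
```

>>> apply_moves:
  steps: [0,0,-0.2,0,0,0,0.2,0,0,0,0,0,0,0.4,0,0,0,0,0,0,0.6,0,0,0,0,0,0,0.8,0,0,0,0,0,0,1,0,0,0,0,0,0,1,0,0,0,0,0,0,1]

```text
time_s: 4.9
tool_pos: [0.5832, 0.1933, 0.1783]
orientation: [[-0.384, 0.923, 0.001], [0.923, 0.384, 0.0], [-0.0, 0.001, -1.0]]
ft_force: [-0.5, -0.5, 6.0]
finger_gap: 0.0196
gripper_force: 59.3
```

>>> apply_moves:
  steps: [0,0,1,0,0,0,1,0,0,3,0,0,0,1,0,0,4,0,0,0,1,1.22,-2.98,0,0,0,-0.0608,1,1.22,-2.98,0,0,0,-0.0608,1,1.22,-2.98,0,0,0,-0.0608,1,1.22,-2.98,0,0,0,-0.0608,1,1.22,-2.98,0,0,0,-0.0608,1,1.22,-2.98,0,0,0,-0.0608,1,0,0,0,0,0,0,1,0,0,0,0,0,0,1]

```text
time_s: 6.0
tool_pos: [0.6562, 0.0138, 0.2578]
orientation: [[-0.028, 1.0, -0.0], [1.0, 0.028, 0.0], [0.0, -0.0, -1.0]]
ft_force: [0.4, 0.5, -0.3]
finger_gap: 0.0202
gripper_force: 58.8
```

```bash
python3 - <<'E'
from h import *
a=env.capture("side")[180:340,220:420]; cv2.imwrite("pics/g1.png",cv2.resize(a,None,fx=3.5,fy=3.5,interpolation=cv2.INTER_CUBIC)[:,:,::-1])
E
```

```text
(no output)
```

View pics/g1.png

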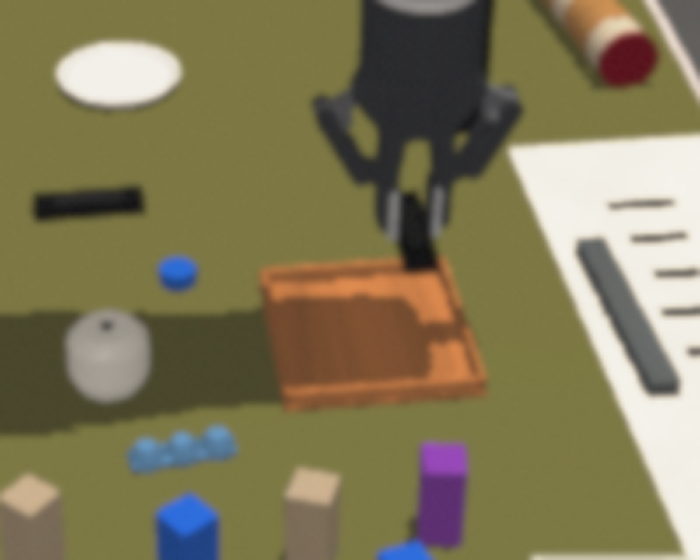

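The stick is held between the pads, roughly level above the tray. I'll lower it until it just touches.

>>> apply_moves:
  steps: [0,0,-3,0,0,0,1,0,0,-2,0,0,0,1,0,0,-1.3,0,0,0,1,0,0,-0.7,0,0,0,1,0,0,-0.3,0,0,0,1,0,0,0,0,0,0,1,0,0,0,0,0,0,1]

```text
time_s: 6.75
tool_pos: [0.6566, 0.0145, 0.1856]
orientation: [[-0.029, 1.0, 0.001], [1.0, 0.029, 0.0], [-0.0, 0.001, -1.0]]
ft_force: [-0.3, -1.5, 0.0]
finger_gap: 0.0201
gripper_force: 58.8
```

>>> apply_moves:
  steps: [0,0,-0.1,0,0,0,1,0,0,0,0,0,0,1,0,0,0,0,0,0,1]

```text
time_s: 7.05
tool_pos: [0.6563, 0.0144, 0.184]
orientation: [[-0.029, 1.0, 0.0], [1.0, 0.029, 0.0], [-0.0, 0.0, -1.0]]
ft_force: [0.0, -0.9, -0.0]
finger_gap: 0.0195
gripper_force: 58.8
```

>>> apply_moves:
  steps: [0,0,-0.1,0,0,0,1,0,0,0,0,0,0,1,0,0,0,0,0,0,1]

```text
time_s: 7.35
tool_pos: [0.6563, 0.0144, 0.1833]
orientation: [[-0.029, 1.0, 0.001], [1.0, 0.029, -0.0], [-0.0, 0.001, -1.0]]
ft_force: [-1.8, 0.2, 6.2]
finger_gap: 0.0202
gripper_force: 59.5
```

>>> apply_moves:
  steps: [0,0,-0.05,0,0,0,1,0,0,0,0,0,0,1,0,0,0,0,0,0,1]

```text
time_s: 7.65
tool_pos: [0.6563, 0.0144, 0.1833]
orientation: [[-0.029, 1.0, 0.001], [1.0, 0.029, -0.0], [-0.0, 0.001, -1.0]]
ft_force: [-3.1, -1.2, 9.4]
finger_gap: 0.0197
gripper_force: 60.0
```

>>> apply_moves:
  steps: [0,0,0,0,0,0,0.5,0,0,0,0,0,0,0.35,0,0,0,0,0,0,0.3,0,0,0,0,0,0,0.3,0,0,1,0,0,0,0.3,0,0,3,0,0,0,0.3,0,0,3,0,0,0,-0.2]

```text
time_s: 8.35
tool_pos: [0.656, 0.0144, 0.253]
orientation: [[-0.029, 1.0, -0.001], [1.0, 0.029, -0.0], [0.0, -0.001, -1.0]]
ft_force: [0.9, 1.2, 0.7]
finger_gap: 0.0432
gripper_force: 0.0
```

>>> apply_moves:
  steps: [-1.49,1.229,0,0,0,0.1154,-0.2,-1.49,1.229,0,0,0,0.1154,-0.2,-1.49,1.229,0,0,0,0.1154,-0.2,-1.49,1.229,0,0,0,0.1154,-0.2,-1.49,1.229,0,0,0,0.1154,-0.2,-1.49,1.229,0,0,0,0.1154,-0.2,-1.49,1.229,0,0,0,0.1154,-0.2,-1.49,1.229,0,0,0,0.1154,-0.2,-1.49,1.229,0,0,0,0.1154,-0.2,-1.49,1.229,0,0,0,0.1154,-0.2,-1.49,1.229,0,0,0,0.1154,-0.2,-1.49,1.229,0,0,0,0.1154,-0.2,-1.49,1.229,0,0,0,0.1154,-0.2,-1.49,1.229,0,0,0,0.1154,-0.2,0,0,0,0,0,0,-0.2,0,0,0,0,0,0,-0.2]

```text
time_s: 9.95
tool_pos: [0.4479, 0.1867, 0.2528]
orientation: [[-0.997, -0.072, 0.001], [-0.072, 0.997, 0.0], [-0.001, 0.0, -1.0]]
ft_force: [-0.7, -0.1, 0.0]
finger_gap: 0.051
gripper_force: 0.0
```

```bash
python3 - <<'E'
from h import *
a=env.capture("top")[180:370,190:430]; cv2.imwrite("pics/g2.png",cv2.resize(a,None,fx=3,fy=3,interpolation=cv2.INTER_CUBIC)[:,:,::-1])
E
```

```text
(no output)
```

View pics/g2.png

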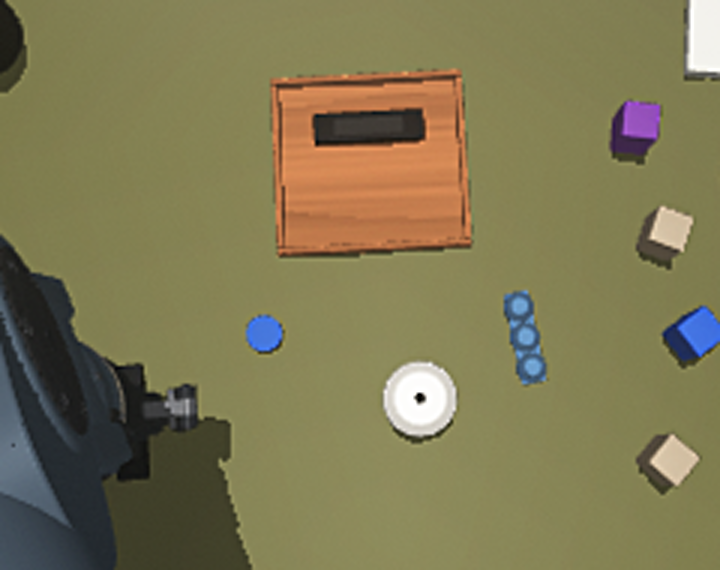

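The first stick lies flat in the far half of the tray. Now I'll grasp the second.

>>> apply_moves:
  steps: [0,0,-3,0,0,0,-0.2,0,0,-2.5,0,0,0,-0.2,0,0,-1.2,0,0,0,-0.2,0,0,-0.5,0,0,0,-0.2,0,0,-0.2,0,0,0,-0.2,0,0,0,0,0,0,0.2,0,0,0,0,0,0,0.4,0,0,0,0,0,0,0.6,0,0,0,0,0,0,0.8,0,0,0,0,0,0,1,0,0,0,0,0,0,1,0,0,0,0,0,0,1]

```text
time_s: 11.2
tool_pos: [0.448, 0.1866, 0.1792]
orientation: [[-0.997, -0.074, 0.002], [-0.074, 0.997, 0.0], [-0.002, 0.0, -1.0]]
ft_force: [-0.7, -0.9, 6.0]
finger_gap: 0.0198
gripper_force: 58.9
```

>>> apply_moves:
  steps: [0,0,1,0,0,0,1,0,0,3,0,0,0,1,0,0,3,0,0,0,1,1.132,-1.241,0,0,0,-0.1154,1,1.132,-1.241,0,0,0,-0.1154,1,1.132,-1.241,0,0,0,-0.1154,1,1.132,-1.241,0,0,0,-0.1154,1,1.132,-1.241,0,0,0,-0.1154,1,1.132,-1.241,0,0,0,-0.1154,1,1.132,-1.241,0,0,0,-0.1154,1,1.132,-1.241,0,0,0,-0.1154,1,1.132,-1.241,0,0,0,-0.1154,1,1.132,-1.241,0,0,0,-0.1154,1,1.132,-1.241,0,0,0,-0.1154,1,1.132,-1.241,0,0,0,-0.1154,1,1.132,-1.241,0,0,0,-0.1154,1,1.132,-1.241,0,0,0,-0.1154,1,0,0,0,0,0,0,1,0,0,0,0,0,0,1]

```text
time_s: 13.1
tool_pos: [0.6059, 0.0127, 0.2486]
orientation: [[-0.031, 1.0, -0.0], [1.0, 0.031, 0.0], [0.0, -0.0, -1.0]]
ft_force: [-0.1, 0.1, -0.1]
finger_gap: 0.0196
gripper_force: 58.9
```

>>> apply_moves:
  steps: [0,0,-3,0,0,0,1,0,0,-2,0,0,0,1,0,0,-0.9,0,0,0,1,0,0,-0.2,0,0,0,1,0,0,0,0,0,0,1,0,0,0,0,0,0,1]

```text
time_s: 13.7
tool_pos: [0.6065, 0.0129, 0.1883]
orientation: [[-0.03, 1.0, 0.001], [1.0, 0.03, 0.0], [0.0, 0.001, -1.0]]
ft_force: [-1.0, -0.1, -0.1]
finger_gap: 0.0197
gripper_force: 58.9
```

>>> apply_moves:
  steps: [0,0,-0.2,0,0,0,1,0,0,-0.15,0,0,0,1,0,0,0,0,0,0,1,0,0,0,0,0,0,1]

```text
time_s: 14.1
tool_pos: [0.6063, 0.0127, 0.1842]
orientation: [[-0.029, 1.0, 0.001], [1.0, 0.029, 0.0], [0.0, 0.001, -1.0]]
ft_force: [-0.0, 0.3, 5.1]
finger_gap: 0.0198
gripper_force: 59.5
```

>>> apply_moves:
  steps: [0,0,-0.1,0,0,0,1,0,0,0,0,0,0,1,0,0,0,0,0,0,1]

```text
time_s: 14.4
tool_pos: [0.6063, 0.0128, 0.1842]
orientation: [[-0.029, 1.0, 0.001], [1.0, 0.029, 0.0], [0.0, 0.001, -1.0]]
ft_force: [-3.4, 0.5, 15.4]
finger_gap: 0.0201
gripper_force: 60.6
```

>>> apply_moves:
  steps: [0,0,0,0,0,0,0.5,0,0,0,0,0,0,0.35,0,0,0,0,0,0,0.3,0,0,0,0,0,0,0.3,0,0,1,0,0,0,0.3,0,0,3,0,0,0,0.3,0,0,3,0,0,0,0.3,0,0,3,0,0,0,-0.2,-0.583,-3.445,0,0,0,-0.0687,-0.2,-0.583,-3.445,0,0,0,-0.0687,-0.2,-0.583,-3.445,0,0,0,-0.0687,-0.2,-0.583,-3.445,0,0,0,-0.0687,-0.2,-0.583,-3.445,0,0,0,-0.0687,-0.2,-0.583,-3.445,0,0,0,-0.0687,-0.2,0,0,0,0,0,0,-0.2,0,0,0,0,0,0,-0.2]

```text
time_s: 16.0
tool_pos: [0.5709, -0.1946, 0.2831]
orientation: [[0.375, 0.927, 0.0], [0.927, -0.375, 0.0], [0.0, 0.0, -1.0]]
ft_force: [-0.7, 0.4, -0.5]
finger_gap: 0.0513
gripper_force: 0.0
```

```bash
python3 - <<'E'
from h import *
a=env.capture("side")[150:390,180:400]; cv2.imwrite("pics/g3.png",cv2.resize(a,None,fx=2.5,fy=2.5,interpolation=cv2.INTER_CUBIC)[:,:,::-1])
E
```

```text
(no output)
```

View pics/g3.png

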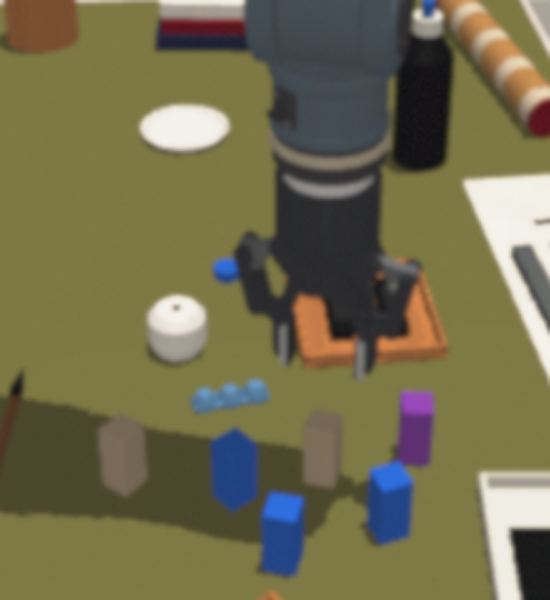

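The open fingers straddle the far beige seal, clear of the purple and blue ones. I'll descend and grip high.

>>> apply_moves:
  steps: [0.05,0.05,-3,0,0,0,-0.2,0,0,-2.5,0,0,0,-0.2,0,0,-1.6,0,0,0,-0.2,0,0,-0.8,0,0,0,-0.2,0,0,0,0,0,0,0,0,0,0,0,0,0,0.2,0,0,0,0,0,0,0.3,0,0,0,0,0,0,0.4,0,0,0,0,0,0,0.6,0,0,0,0,0,0,1,0,0,0,0,0,0,1,0,0,0,0,0,0,1]

```text
time_s: 17.25
tool_pos: [0.572, -0.1935, 0.2049]
orientation: [[0.374, 0.928, 0.002], [0.928, -0.374, -0.0], [0.001, 0.002, -1.0]]
ft_force: [-0.4, 0.8, 5.5]
finger_gap: 0.0252
gripper_force: 59.7
```

>>> apply_moves:
  steps: [0,0,1,0,0,0,1,0,0,3,0,0,0,1,0,0,4,0,0,0,1,0,0,1,0,0,0,1,-0.796,-2.724,0,0,0,-0.0836,1,-0.796,-2.724,0,0,0,-0.0836,1,-0.796,-2.724,0,0,0,-0.0836,1,-0.796,-2.724,0,0,0,-0.0836,1,-0.796,-2.724,0,0,0,-0.0836,1,-0.796,-2.724,0,0,0,-0.0836,1,-0.796,-2.724,0,0,0,-0.0836,1,0,0,0,0,0,0,1,0,0,0,0,0,0,1]

```text
time_s: 18.55
tool_pos: [0.5155, -0.3845, 0.2935]
orientation: [[0.824, 0.566, -0.0], [0.566, -0.824, 0.001], [-0.0, -0.001, -1.0]]
ft_force: [0.6, 0.2, -0.6]
finger_gap: 0.0249
gripper_force: 59.1
```

```bash
python3 - <<'E'
from h import *
a=env.capture("side")[220:480,150:400]; cv2.imwrite("pics/g4.png",cv2.resize(a,None,fx=2.3,fy=2.3,interpolation=cv2.INTER_CUBIC)[:,:,::-1])
E
```

```text
(no output)
```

View pics/g4.png

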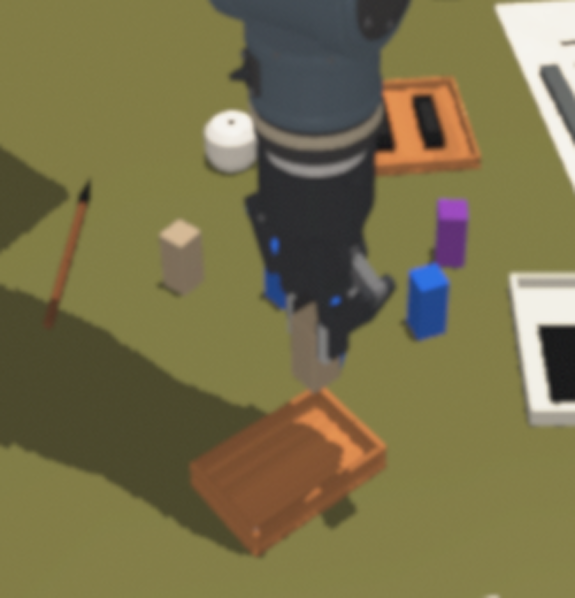

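The seal is held upright above the box's far half. Lowering it in.

>>> apply_moves:
  steps: [0,0,-3,0,0,0,1,0,0,-3,0,0,0,1,0,0,-1.3,0,0,0,1,0,0,-0.5,0,0,0,1,0,0,-0.2,0,0,0,1,0,0,-0.1,0,0,0,1,0,0,0,0,0,0,1,0,0,0,0,0,0,1]

```text
time_s: 19.4
tool_pos: [0.5162, -0.3843, 0.2136]
orientation: [[0.824, 0.567, 0.001], [0.567, -0.824, -0.001], [0.0, 0.001, -1.0]]
ft_force: [0.0, -0.7, -1.4]
finger_gap: 0.0245
gripper_force: 59.2
```

>>> apply_moves:
  steps: [0,0,-0.15,0,0,0,1,0,0,0,0,0,0,1,0,0,0,0,0,0,1]

```text
time_s: 19.7
tool_pos: [0.5159, -0.3841, 0.2112]
orientation: [[0.824, 0.567, -0.0], [0.567, -0.824, 0.0], [0.0, -0.0, -1.0]]
ft_force: [0.0, 0.7, -1.6]
finger_gap: 0.0249
gripper_force: 59.2
```

>>> apply_moves:
  steps: [0,0,-0.1,0,0,0,1,0,0,0,0,0,0,1,0,0,0,0,0,0,1]

```text
time_s: 20.0
tool_pos: [0.5159, -0.3841, 0.2101]
orientation: [[0.824, 0.567, -0.0], [0.567, -0.824, 0.0], [-0.0, -0.0, -1.0]]
ft_force: [0.1, 0.3, -0.9]
finger_gap: 0.0253
gripper_force: 59.2
```

>>> apply_moves:
  steps: [0,0,-0.1,0,0,0,1,0,0,0,0,0,0,1,0,0,0,0,0,0,1]

```text
time_s: 20.3
tool_pos: [0.5159, -0.3841, 0.2099]
orientation: [[0.824, 0.567, 0.0], [0.567, -0.824, -0.0], [0.0, 0.0, -1.0]]
ft_force: [-0.8, 1.1, 6.2]
finger_gap: 0.0249
gripper_force: 60.0
```

>>> apply_moves:
  steps: [0,0,0,0,0,0,0.4,0,0,0,0,0,0,0.3,0,0,0,0,0,0,0.2,0,0,0,0,0,0,0.1,0,0,0,0,0,0,0.1,0,0,1,0,0,0,0.1,0,0,3,0,0,0,0.1,0,0,4,0,0,0,0.1,0,0,1,0,0,0,-0.2,-1.454,2.809,0,0,0,0.0339,-0.2,-1.454,2.809,0,0,0,0.0339,-0.2,-1.454,2.809,0,0,0,0.0339,-0.2,-1.454,2.809,0,0,0,0.0339,-0.2,-1.454,2.809,0,0,0,0.0339,-0.2,-1.454,2.809,0,0,0,0.0339,-0.2,-1.454,2.809,0,0,0,0.0339,-0.2,0,0,0,0,0,0,-0.2,0,0,0,0,0,0,-0.2]

```text
time_s: 22.1
tool_pos: [0.4142, -0.1873, 0.2998]
orientation: [[0.667, 0.745, 0.001], [0.745, -0.667, -0.001], [0.0, 0.001, -1.0]]
ft_force: [-0.2, -1.1, 0.4]
finger_gap: 0.0516
gripper_force: 0.0
```

```bash
python3 - <<'E'
from h import *
im=env.capture("side"); b=env.capture("top")
a=cv2.resize(im[200:480,170:400],(492,600)); t=cv2.resize(b[180:360,380:560],(300,300),interpolation=cv2.INTER_CUBIC)
o=np.zeros((600,792,3),np.uint8); o[:,:492]=a; o[:300,492:]=t
o[300:,492:]=cv2.resize(b[190:290,264:364],(300,300),interpolation=cv2.INTER_CUBIC)
cv2.imwrite("pics/g5.png",o[:,:,::-1])
E
```

```text
(no output)
```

View pics/g5.png

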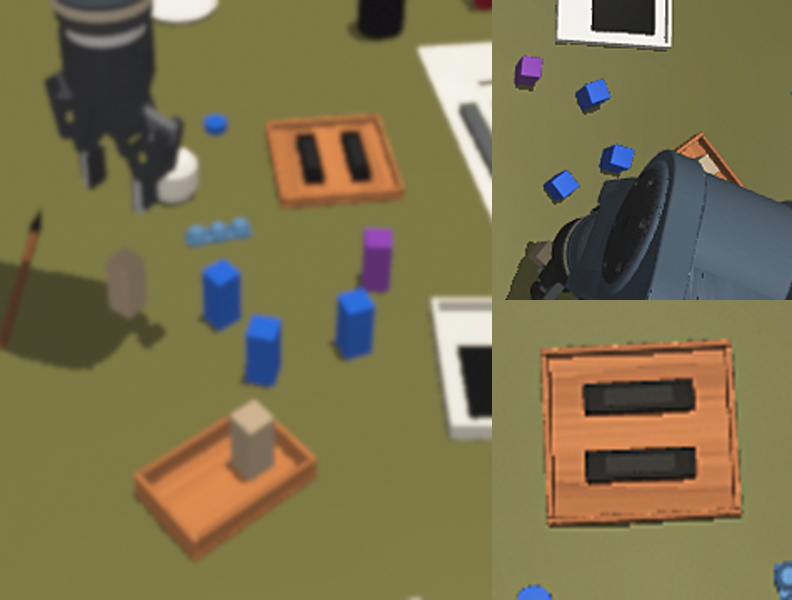

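Both sticks lie flat in the tray, seal 0 stands upright in the box, and the gripper is above seal 1.

>>> apply_moves:
  steps: [0,0,-3,0,0,0,-0.2,0,0,-3,0,0,0,-0.2,0,0,-2.5,0,0,0,-0.2,0,0,-1,0,0,0,-0.2,0,0,0,0,0,0,0,0,0,0,0,0,0,0.2,0,0,0,0,0,0,0.3,0,0,0,0,0,0,0.4,0,0,0,0,0,0,0.6,0,0,0,0,0,0,1,0,0,0,0,0,0,1,0,0,0,0,0,0,1]

```text
time_s: 23.4
tool_pos: [0.4146, -0.1877, 0.2054]
orientation: [[0.668, 0.745, 0.002], [0.745, -0.668, -0.001], [0.001, 0.002, -1.0]]
ft_force: [-0.7, 0.7, 7.1]
finger_gap: 0.0253
gripper_force: 59.0
```

>>> apply_moves:
  steps: [0,0,1,0,0,0,1,0,0,3,0,0,0,1,0,0,4,0,0,0,1,0,0,1,0,0,0,1,0.819,-3.244,0,0,0,-0.0339,1,0.819,-3.244,0,0,0,-0.0339,1,0.819,-3.244,0,0,0,-0.0339,1,0.819,-3.244,0,0,0,-0.0339,1,0.819,-3.244,0,0,0,-0.0339,1,0.819,-3.244,0,0,0,-0.0339,1,0.819,-3.244,0,0,0,-0.0339,1,0,0,0,0,0,0,1,0,0,0,0,0,0,1]

```text
time_s: 24.7
tool_pos: [0.4712, -0.4149, 0.2938]
orientation: [[0.824, 0.566, -0.001], [0.566, -0.824, 0.001], [-0.0, -0.001, -1.0]]
ft_force: [0.1, 0.8, -1.9]
finger_gap: 0.0248
gripper_force: 59.6
```

>>> apply_moves:
  steps: [0,0,-3,0,0,0,1,0,0,-3,0,0,0,1,0,0,-1.3,0,0,0,1,0,0,-0.5,0,0,0,1,0,0,-0.3,0,0,0,1,0,0,-0.1,0,0,0,1,0,0,0,0,0,0,1,0,0,0,0,0,0,1]

```text
time_s: 25.5
tool_pos: [0.4717, -0.4148, 0.2131]
orientation: [[0.824, 0.567, 0.001], [0.567, -0.824, -0.001], [0.0, 0.001, -1.0]]
ft_force: [0.0, 0.4, -0.3]
finger_gap: 0.025
gripper_force: 59.5
```

>>> apply_moves:
  steps: [0,0,-0.15,0,0,0,1,0,0,-0.05,0,0,0,1,0,0,0,0,0,0,1,0,0,0,0,0,0,1]

```text
time_s: 25.9
tool_pos: [0.4715, -0.4147, 0.2105]
orientation: [[0.824, 0.567, 0.0], [0.567, -0.824, -0.0], [0.0, 0.0, -1.0]]
ft_force: [-0.4, -0.5, 3.1]
finger_gap: 0.0252
gripper_force: 59.8
```

>>> apply_moves:
  steps: [0,0,-0.1,0,0,0,1,0,0,0,0,0,0,1,0,0,0,0,0,0,1]

```text
time_s: 26.2
tool_pos: [0.4714, -0.4146, 0.2104]
orientation: [[0.824, 0.567, 0.001], [0.567, -0.824, -0.001], [0.0, 0.001, -1.0]]
ft_force: [-1.8, 1.6, 11.6]
finger_gap: 0.025
gripper_force: 61.1
```

>>> apply_moves:
  steps: [0,0,0,0,0,0,0.4,0,0,0,0,0,0,0.3,0,0,0,0,0,0,0.2,0,0,0,0,0,0,0.1,0,0,0,0,0,0,0.1,0,0,1,0,0,0,0.1,0,0,3,0,0,0,0.1,0,0,4,0,0,0,0.1,0,0,1,0,0,0,0.1]

```text
time_s: 27.1
tool_pos: [0.4722, -0.4152, 0.3042]
orientation: [[0.824, 0.567, 0.005], [0.567, -0.824, -0.004], [0.002, 0.006, -1.0]]
ft_force: [1.3, -0.3, -0.2]
finger_gap: 0.0384
gripper_force: 0.0
```

>>> apply_moves:
  steps: [-0.1,3.307,0,0,0,0.0807,-1,-0.1,3.307,0,0,0,0.0807,-1,-0.1,3.307,0,0,0,0.0807,-1,-0.1,3.307,0,0,0,0.0807,-1,-0.1,3.307,0,0,0,0.0807,-1,-0.1,3.307,0,0,0,0.0807,-1,-0.1,3.307,0,0,0,0.0807,-1,-0.1,3.307,0,0,0,0.0807,-1,-0.1,3.307,0,0,0,0.0807,-1,-0.1,3.307,0,0,0,0.0807,-1,-0.1,3.307,0,0,0,0.0807,-1,-0.1,3.307,0,0,0,0.0807,-1,0,0,0,0,0,0,-1,0,0,0,0,0,0,-1]

```text
time_s: 28.5
tool_pos: [0.4594, -0.0171, 0.2995]
orientation: [[-0.001, 1.0, 0.0], [1.0, 0.001, -0.0], [-0.0, 0.0, -1.0]]
ft_force: [0.6, -0.9, -0.4]
finger_gap: 0.0852
gripper_force: 0.0
```

```bash
python3 - <<'E'
from h import *
im=env.capture("side"); b=env.capture("top")
a=cv2.resize(im[200:480,170:400],(492,600)); t=cv2.resize(b[180:360,380:560],(300,300),interpolation=cv2.INTER_CUBIC)
o=np.zeros((600,792,3),np.uint8); o[:,:492]=a; o[:300,492:]=t
cv2.imwrite("pics/g6.png",o[:,:,::-1])
E
```

View pics/g6.png

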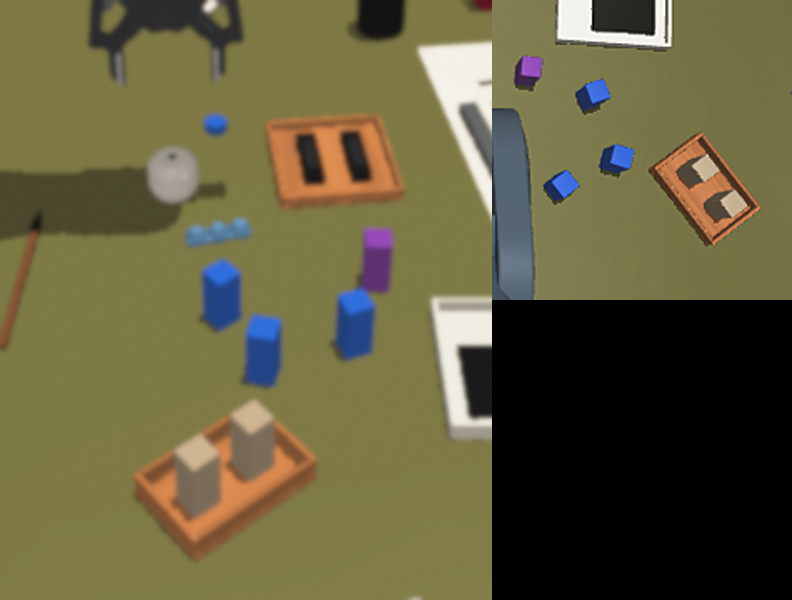

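Both seals stand upright in the box. Now I'll grasp the dropper.

>>> apply_moves:
  steps: [0,-0.05,-3,0,0,0,-1,0,0,-3,0,0,0,-1,0,0,-3,0,0,0,-1,0,0,-2,0,0,0,-1,0,0,-0.75,0,0,0,-1,0,0,0,0,0,0,-0.8,0,0,0,0,0,0,-0.6,0,0,0,0,0,0,-0.4,0,0,0,0,0,0,-0.3,0,0,0,0,0,0,-0.2,0,0,0,0,0,0,0,0,0,0,0,0,0,1,0,0,0,0,0,0,1]

```text
time_s: 29.9
tool_pos: [0.4596, -0.0182, 0.1827]
orientation: [[-0.0, 1.0, 0.001], [1.0, 0.0, -0.0], [-0.0, 0.001, -1.0]]
ft_force: [-1.9, -0.7, 11.8]
finger_gap: 0.0501
gripper_force: 61.1
```

>>> apply_moves:
  steps: [0,0,1,0,0,0,1,0,0,3,0,0,0,1,0,0,3,0,0,0,1,0.123,3.286,0,0,0,0.0436,1,0.123,3.286,0,0,0,0.0436,1,0.123,3.286,0,0,0,0.0436,1,0.123,3.286,0,0,0,0.0436,1,0.123,3.286,0,0,0,0.0436,1,0.123,3.286,0,0,0,0.0436,1,0.123,3.286,0,0,0,0.0436,1,0.123,3.286,0,0,0,0.0436,1,0.123,3.286,0,0,0,0.0436,1,0.123,3.286,0,0,0,0.0436,1,0.123,3.286,0,0,0,0.0436,1,0.123,3.286,0,0,0,0.0436,1,0,0,0,0,0,0,1,0,0,0,0,0,0,1]

```text
time_s: 31.6
tool_pos: [0.4738, 0.3766, 0.2517]
orientation: [[-0.501, 0.866, -0.0], [0.866, 0.501, -0.001], [-0.0, -0.001, -1.0]]
ft_force: [-1.1, -0.6, -1.3]
finger_gap: 0.0498
gripper_force: 62.9
```

```bash
python3 - <<'E'
from h import *
im=env.capture("side"); b=env.capture("top")
o=np.zeros((500,792,3),np.uint8); o[:,:392]=cv2.resize(im[100:240,190:300],(392,500),interpolation=cv2.INTER_CUBIC); o[:400,392:]=cv2.resize(b[240:380,70:210],(400,400),interpolation=cv2.INTER_CUBIC)
cv2.imwrite("pics/g7.png",o[:,:,::-1])
E
```

```text
(no output)
```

View pics/g7.png

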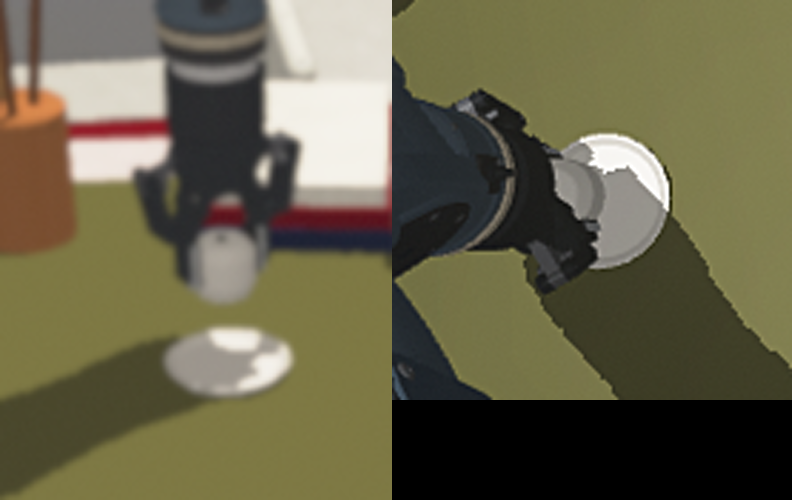

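The dropper is held upright above the saucer. Lowering.

>>> apply_moves:
  steps: [0.05,-0.05,-2.5,0,0,0,1,0,0,-2,0,0,0,1,0,0,-1,0,0,0,1,0,0,-0.4,0,0,0,1,0,0,-0.1,0,0,0,1,0,0,0,0,0,0,1,0,0,0,0,0,0,1]

```text
time_s: 32.4
tool_pos: [0.475, 0.3757, 0.1925]
orientation: [[-0.5, 0.866, 0.001], [0.866, 0.5, 0.001], [0.0, 0.001, -1.0]]
ft_force: [0.5, -0.3, -1.2]
finger_gap: 0.0501
gripper_force: 63.0
```

>>> apply_moves:
  steps: [0,0,-0.15,0,0,0,1,0,0,0,0,0,0,1,0,0,0,0,0,0,1]

```text
time_s: 32.7
tool_pos: [0.4747, 0.3756, 0.1903]
orientation: [[-0.5, 0.866, -0.0], [0.866, 0.5, 0.0], [0.0, -0.0, -1.0]]
ft_force: [0.4, 0.4, -1.7]
finger_gap: 0.05
gripper_force: 63.0
```

>>> apply_moves:
  steps: [0,0,-0.1,0,0,0,1,0,0,0,0,0,0,1,0,0,0,0,0,0,1]

```text
time_s: 33.0
tool_pos: [0.4747, 0.3756, 0.1891]
orientation: [[-0.5, 0.866, -0.0], [0.866, 0.5, -0.0], [-0.0, -0.0, -1.0]]
ft_force: [0.8, 0.9, -2.1]
finger_gap: 0.0499
gripper_force: 63.0
```

>>> apply_moves:
  steps: [0,0,-0.1,0,0,0,1,0,0,0,0,0,0,1,0,0,0,0,0,0,1]

```text
time_s: 33.3
tool_pos: [0.4747, 0.3756, 0.1881]
orientation: [[-0.5, 0.866, -0.0], [0.866, 0.5, -0.0], [0.0, -0.0, -1.0]]
ft_force: [0.6, 0.7, -2.2]
finger_gap: 0.0499
gripper_force: 63.0
```

>>> apply_moves:
  steps: [0,0,-0.05,0,0,0,1,0,0,0,0,0,0,1,0,0,0,0,0,0,1]

```text
time_s: 33.6
tool_pos: [0.4747, 0.3756, 0.1878]
orientation: [[-0.5, 0.866, 0.0], [0.866, 0.5, 0.0], [0.0, 0.0, -1.0]]
ft_force: [-0.4, -0.2, 1.3]
finger_gap: 0.0496
gripper_force: 63.1
```

>>> apply_moves:
  steps: [0,0,-0.05,0,0,0,-0.15,0,0,0,0,0,0,-0.25,0,0,0,0,0,0,-0.35,0,0,0,0,0,0,-0.5,0,0,0,0,0,0,-0.6,0,0,0,0,0,0,-0.7,0,0,1,0,0,0,-0.7,0,0,3,0,0,0,-0.7,0,0,4,0,0,0,-0.7,0,0,4,0,0,0,-0.7,-1,-4,0,0,0,0,-0.7,-1,-4,0,0,0,0,-0.7,-1,-4,0,0,0,0,-0.7,-1,-4,0,0,0,0,-0.7,-1,-4,0,0,0,0,-0.7,-1,-4,0,0,0,0,-0.7,-1,-4,0,0,0,0,-0.7,0,0,0,0,0,0,-0.7]

```text
time_s: 35.4
tool_pos: [0.403, 0.0923, 0.3079]
orientation: [[-0.497, 0.868, -0.0], [0.868, 0.497, -0.001], [-0.001, -0.001, -1.0]]
ft_force: [0.6, -0.2, 0.7]
finger_gap: 0.0726
gripper_force: 0.0
```

```bash
python3 - <<'E'
from h import *
b=env.capture("top"); im=env.capture("side"); c=env.get_calibration("top")
hsv=cv2.cvtColor(b,cv2.COLOR_RGB2HSV); 
uv=proj(rings((.4744,.3761),((.026,.041),)),c).mean(0); print("expected dropper mid px",uv)
o=np.zeros((560,790,3),np.uint8); o[:400,390:]=cv2.resize(b[260:360,90:190],(400,400),interpolation=cv2.INTER_CUBIC)
o[:,:390]=cv2.resize(im[150:430,190:385],(390,560),interpolation=cv2.INTER_CUBIC)
cv2.imwrite("pics/g8.png",o[:,:,::-1])
for n in("top","side"): print([(np.round(d['xyz'],3).tolist(),d['score']) for d in env.look_for(n,"dropper_center")])
E
```

```text
expected dropper mid px [137.98869588 308.76860704]
[([0.475, 0.369, 0.05], 0.67)]
[([0.475, 0.356, 0.038], 0.64), ([0.632, 0.005, 0.006], 0.21)]
```

View pics/g8.png

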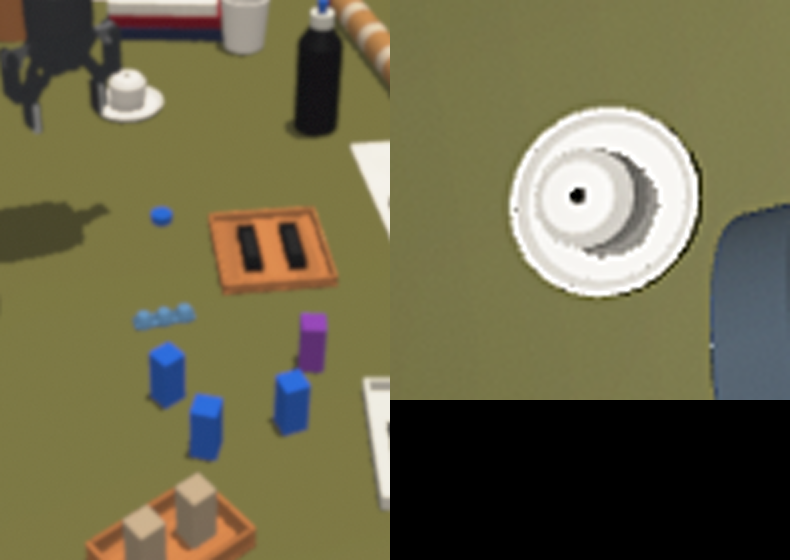

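The dropper stands upright with its hole at about (137,309) in the top view, where a centred dropper would show. The sticks, seals and bottle are all in place, and the gripper touches nothing.

```bash
python3 -c "
from workcell import env
print(env.sign_off())"
```

```text
the job is handed in; nothing more can be done
None
```

The job is handed in: in the last pictures both sticks lay flat in the tray, both beige seals stood in the box and the dropper stood centred on the saucer, with the paperweight and ink bottle left alone; it took about 36 s of the 128 s, and no verdict came back.

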